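# Cull the display bars that will not go in the rack

### The job

See how wide the display rack is set between its two black cheeks: every orange bar that is bent, or too long over its end caps to go between the cheeks, is a reject. Slide each reject along the table until it lies completely inside the red pen, guiding it gently with the fingers, without squeezing or lifting it. Leave the good bars where they lie, and leave the rack's setting, the watch case, the pliers and the bowl as they are.

Things in the scene. Friction and masses are not known exactly. Their poses are not given: they have to be found in the camera images.
- bar_short: Straight orange display bar, 85 mm long over its end caps. Solid shaft 26 mm wide (its x) and 18 mm high, with an end cap 40 mm wide, 8 mm thick and 20 mm high at each end. Orange. Origin: middle of the underside; long axis = its y.
- bar_mid: Straight orange display bar, 115 mm long over its end caps. Solid shaft 26 mm wide (its x) and 18 mm high, with an end cap 40 mm wide, 8 mm thick and 20 mm high at each end. Orange. Origin: middle of the underside; long axis = its y.
- bar_long: Straight orange display bar, 150 mm long over its end caps. Solid shaft 26 mm wide (its x) and 18 mm high, with an end cap 40 mm wide, 8 mm thick and 20 mm high at each end. Orange. Origin: middle of the underside; long axis = its y.
- bar_bent: Bent orange display bar: a shallow V of two straight arms, 62 mm long with end cap, 26 mm wide, 18 mm high; caps 40 x 8 x 20 mm as on the straight bars. Origin on the underside; the arms' centre lines run from (-9, 0) mm, the point of the V, to the ends at (+9.3, +59.2) and (+9.3, -59.2) mm, 17 degrees off its y axis each way.
- bar_mid_left (a point): Middle of the outer face of bar_mid's end cap on its +y side, 9 mm above its underside.
- bar_mid_right (a point): Middle of the outer face of bar_mid's end cap on its -y side, 9 mm above its underside.
- bar_long_left (a point): Middle of the outer face of bar_long's end cap on its +y side, 9 mm above its underside.
- bar_long_right (a point): Middle of the outer face of bar_long's end cap on its -y side, 9 mm above its underside.
- bar_bent_left (a point): Middle of the outer face of bar_bent's end cap on its +y side, 9 mm above its underside.
- bar_bent_right (a point): Middle of the outer face of bar_bent's end cap on its -y side, 9 mm above its underside.
- pen: Red reject pen, fixed to the table: three straight walls 22 mm high and 6 mm thick, no floor of its own (the black area shows the inside), open on the side towards the robot. Inside 210 mm wide (its y) and 185 mm deep (its x). Origin: on the table, middle of the open mouth; x points into the pen: inside is x 0 to 185 mm, y -105 to 105 mm.
- rack: Display rack, fixed: white rail 260 x 50 x 12 mm along its x with two steel rods and two upright black cheeks 60 mm wide, reaching 67 mm above the table. Origin: on the table under the inner face of the fixed black cheek; x points from the fixed cheek to the sliding one. The white block at the far end of the rail is not a cheek.
- cheek (a joint): Stiff sliding black cheek of the rack (brass stud on top): its value is the clear opening between the two black cheeks in m. It is set at the start and must be left so.
- cheek_face (a point): Top of the inner face of the sliding cheek, 67 mm above the table.
- watch_case: Silver watch case with a blue dial, 58 x 47 mm, 12 mm high, loose. Origin: middle of its underside.
- pliers: Flat-nosed pliers with blue handles lying on the table, 134 mm long along x (jaws to +x), 46 mm wide, 12 mm high, loose. Origin: on the table, midway along.
- bowl: Small copper bowl, 90 mm across, 38 mm high, loose. Origin: middle of its underside.
- tester: Chrome battery tester with a red push button, 80 (x) x 120 (y) mm, 61 mm high, fixed. Origin: middle of its underside.
Mind the look-alikes: they are no part of the job. Leave any blue, pink or turquoise look-alike of the bar_bent alone.

How it is judged:
By the outcome, as a careful person would: the job done as asked, in the order asked, and still so for the second after the job is handed in, with the robot touching nothing.
It also fails if it takes over 72 s, if anything falls off the work surface, if the arm or the gripper's body presses on something with over 40 N, if the wrist force passes 120 N, or if a joint passes its speed limit or range.

### The arm

A 7-joint arm with a two-finger parallel gripper is mounted at the origin on the work surface. World frame = base frame: x ahead of the robot, y to its left, z up, the work surface at z = 0. Lengths are in m, angles in rad, forces in N, time in s.
With the tool pointing down it reaches from about 0.4 to 0.85 m from the base axis. Payload 10.4 kg.
Tool frame: the origin (TCP) lies midway between the tips of the shut fingers; the grasp point (between the pads) lies r.grip_point_offset behind it (r.grip_point_offset is the distance from the TCP to the grasp point, in m); z points along the fingers, y is the line along which they close (so a half turn about z gives the same grasp; the last joint's range is limited). The gripper opens to 87 mm and grips with 3 to 60 N. Pads are 19 mm wide; open, the fingers measure 117 mm over their backs; the gripper's body (75 mm by 190 mm) begins 51 mm behind the grasp point.
Start: joints at [-1.335, 0.332, -0.065, 1.46, 0.022, 1.35, -0.088], TCP at [0.16, 0.604, 0.223] pointing down, gripper open.
Joint ranges: [-2.6, 2.6], [-0.5, 2.12], [-1.47, 1.34], [0.16, 2.42], [-1.27, 4.41], [0.06, 2.06], [-2.6, 2.6]. Speed limits (rad/s): [2.22, 2.22, 2.79, 2.79, 3.14, 3.14, 3.14].

### API

Orientations are given as a unit quaternion [x, y, z, w].
In Python, from bench import r gives the robot as it stands.
- The arm moves only by the tool play_rows, never from a script. Its arguments are lists of equal length, an entry for each row: "claw": the closure, from 0 (fully open) to 1 (shut); "delta_pos": the shift along the tool's x, y, z scaled (see below), a list of three; "delta_rot": the turn, a rotation vector about the tool's x, y, z scaled (see below), a list of three. A call has 1 to 8 rows; each row shifts and turns the commanded pose from where the row before left it, along the tool's axes as they then stand; what a row does not reach is not made up. The controller multiplies each number of a shift by 200 mm and each number of a turn by pi rad. A row lasts 1/10 s, in which the tool goes at most 50 mm and 8.59 degrees, less where a joint would pass 70% of its speed; a pose out of reach is approached as far as the arm can. A call with a number of a shift or a turn outside -1 to 1 is refused whole. A call with a gripper value outside its range is refused whole. The fingers move at their own pace and stop on an object; "squeeze" is the grip in N (left out, the last holds). Time passes only in rows, so rows that do not move let the fingers close. It gives the time, the measured TCP pose, the force, the opening and the grip force at its end, in the units of the state.
- r.read_state(): the state, without advancing time (a new reading comes with each control period).
- r.camera(name): name is "side" or "top"; returns a dict with "pixels" (384x512x3 uint8, red, green, blue), "camera_matrix" (3x3 intrinsics, pixels), "cam_to_world" (4x4, takes a point from camera to world coordinates). Camera axes: x right, y up, looking along -z (the intrinsics and any distortion apply to the point x, -y, -z); pixel columns grow to the right and rows downward; lengths in m; the calibration is good to about 2 mm. A picture is of the moment at which its call begins. There is no depth.
- r.close_job(): hands the job in; it is judged then, once.
The state is a dict: "time": time; "joint_positions": joint angles; "joint_vel": joint speeds; "joint_torque": joint torques, N m; "ee_pos": TCP position; "eef_rot": TCP orientation; "ft_force": force on the tool from outside, world axes, zero at the start; "torque": the same for the moment, N m; "width": finger opening in m; "grip_force": force on a finger pad.
Only numpy, scipy, OpenCV 4.12 (cv2) and the standard library are available. Lean on these libraries where they do the work, as an engineer would, in place of code of your own. Each camera call takes 0.05 s, during which the arm holds its last target. There are 200 camera calls.

## Working session

There is one attempt and no reset: what is moved stays moved. The work goes in short steps, Python scripts to look and compute and a tool call to move; the robot and the scene stay as the last step left them, time stands still between calls to the robot, and variables do not carry over. Pictures are saved under pics/ and viewed, at most 10 in all, crops included, and the job is handed in when it is done.

Besides the shell and the picture viewer there is one more tool, called after "Call:" as a command line: name --argument value ..., lists and objects as JSON in quotes. play_rows: Moves the arm, as the interface text tells. Shifts and turns lie within -1 to 1; 1 stands for 200 mm of shift or pi rad of turn. Its arguments: {"type":"object","properties":{"claw":{"type":"array"},"delta_pos":{"type":"array"},"delta_rot":{"type":"array"},"squeeze":{"type":"number"}},"required":["claw","delta_pos","delta_rot"]}

```bash
mkdir -p pics; ls
python3 - <<'E'
from bench import r
import cv2,pickle
d={}
for n in("top","side"):
    c=r.camera(n);d[n]=c;cv2.imwrite(f"pics/{n}0.png",c["pixels"][:,:,::-1]);print(n,c["camera_matrix"],c["cam_to_world"].round(3) , [k for k in c])
s=r.read_state();print(s,r.grip_point_offset)
E
```

```text
pics
top [[360.22060079   0.         255.49927366]
 [  0.         360.22060079 187.96936888]
 [  0.           0.           1.        ]] [[-0.022  0.98  -0.196  0.284]
 [-1.    -0.02   0.015  0.003]
 [ 0.011  0.196  0.98   1.316]
 [ 0.     0.     0.     1.   ]] ['pixels', 'camera_matrix', 'cam_to_world']
side [[415.05978241   0.         257.3656927 ]
 [  0.         415.05978241 185.99230915]
 [  0.           0.           1.        ]] [[-0.941  0.217 -0.26   0.111]
 [-0.339 -0.616  0.711  1.156]
 [-0.006  0.757  0.653  1.128]
 [ 0.     0.     0.     1.   ]] ['pixels', 'camera_matrix', 'cam_to_world']
{'time': 0.1, 'joint_positions': array([-1.33462081,  0.3327899 , -0.06469296,  1.46084943,  0.02159201,
        1.34993258, -0.08848993]), 'joint_vel': array([ 0.00062826, -0.00272237,  0.00059127, -0.0028844 , -0.00014631,
        0.00388593,  0.0021349 ]), 'joint_torque': array([ 2.23457522e-03, -6.24545503e+01,  2.52633390e-02, -3.90721071e+01,
       -6.13486231e-02,  3.66906845e-02,  4.00768954e-05]), 'ee_pos': array([0.15985056, 0.60384552, 0.22184899]), 'eef_rot': array([ 1.29016748e-01,  9.91642207e-01, -6.39666781e-04, -5.59211499e-05]), 'ft_force': array([ 0.60397439, -0.06578423,  0.23600051]), 'torque': array([-0.01524655, -0.02997714,  0.03062979]), 'grip_force': 0.0, 'width': 0.08715608879554564} 0.0187
```

View pics/top0.png

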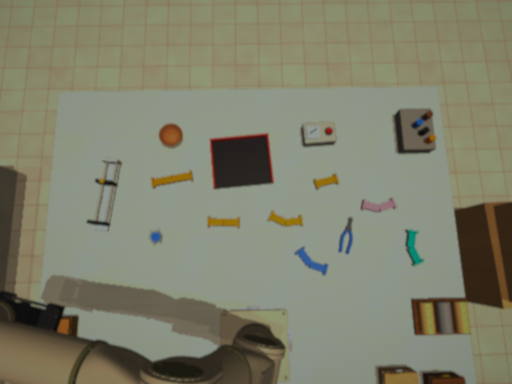

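View pics/side0.png

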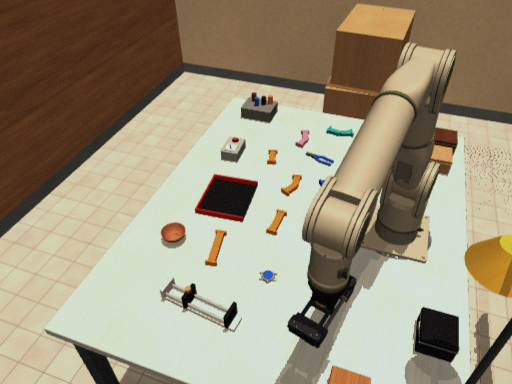

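The top view shows the orange bars: long (172,180), mid (224,222), bent (286,219) and short (326,181). The pen is at (241,161) and the rack at (105,195). The look-alikes are blue (311,261), pink (378,205) and turquoise (413,247). Next: a close crop of the rack and bars.

```bash
cat > h.py <<'E'
from bench import r
import numpy as np,cv2
def toworld(c,uv,z):
    K=c["camera_matrix"];T=c["cam_to_world"]
    uv=np.atleast_2d(np.array(uv,float));d=np.c_[(uv[:,0]-K[0,2])/K[0,0],-(uv[:,1]-K[1,2])/K[1,1],-np.ones(len(uv))]@T[:3,:3].T
    return T[:3,3]+d*((z-T[2,3])/d[:,2])[:,None]
def topix(c,p):
    K=c["camera_matrix"];T=c["cam_to_world"];q=(np.atleast_2d(p)-T[:3,3])@T[:3,:3]
    return np.c_[K[0,2]+K[0,0]*q[:,0]/-q[:,2],K[1,2]-K[1,1]*q[:,1]/-q[:,2]]
def orange(c):
    h=cv2.cvtColor(c["pixels"],cv2.COLOR_RGB2HSV);return cv2.inRange(h,(10,150,90),(25,255,255))
def blobs(c,z=.018):
    n,l,s,_=cv2.connectedComponentsWithStats(orange(c));o=[]
    for i in range(1,n):
        if s[i,4]<60:continue
        v,u=np.where(l==i);w=toworld(c,np.c_[u,v],z)[:,:2]
        if w[:,0].min()<.3 : continue
        R=cv2.minAreaRect((w*1000).astype(np.float32));o.append((u.mean().round(),v.mean().round(),s[i,4],w.mean(0).round(4),R))
    return o
E
python3 - <<'E'
from h import *
c=r.camera("top");s=r.camera("side")
a=cv2.resize(c["pixels"][150:240,80:140],None,fx=6,fy=6,interpolation=2)
b=cv2.resize(s["pixels"][270:340,150:250],None,fx=4,fy=4,interpolation=2)
im=np.zeros((540,760,3),np.uint8);im[:540,:360]=a;im[:280,360:760]=b
cv2.imwrite("pics/rack.png",im[:,:,::-1])
cv2.imwrite("pics/bars.png",cv2.resize(c["pixels"][120:240,145:345],None,fx=4,fy=4,interpolation=2)[:,:,::-1])
for n in(c,s):
    for o in blobs(n):print(o)
h=cv2.cvtColor(c["pixels"],cv2.COLOR_RGB2HSV)
m=cv2.inRange(h[125:192,205:280],(0,150,100),(8,255,255))|cv2.inRange(h[125:192,205:280],(172,150,100),(180,255,255))
v,u=np.where(m);w=toworld(c,np.c_[u+205,v+125],.022)[:,:2];R=cv2.minAreaRect((w*1000).astype(np.float32));print("pen",R,cv2.boxPoints(R))
E
```

```text
(np.float64(170.0), np.float64(135.0), np.int32(343), array([0.7553, 0.3006]), ((755.8096313476562, 301.4136657714844), (76.3330307006836, 75.39210510253906), 1.064727783203125))
(np.float64(171.0), np.float64(179.0), np.int32(248), array([0.5839, 0.2928]), ((584.8217163085938, 292.0404968261719), (31.22774887084961, 145.63966369628906), 9.698065757751465))
(np.float64(326.0), np.float64(181.0), np.int32(143), array([ 0.5645, -0.2778]), ((564.189697265625, -277.6020202636719), (28.2349853515625, 82.1250991821289), 13.78044319152832))
(np.float64(285.0), np.float64(220.0), np.int32(197), array([ 0.4238, -0.1217]), ((426.16217041015625, -121.7254638671875), (117.23081970214844, 38.02629852294922), 80.60869598388672))
(np.float64(223.0), np.float64(222.0), np.int32(188), array([0.4218, 0.1041]), ((420.6914978027344, 103.09028625488281), (108.46358489990234, 28.863786697387695), 88.78697204589844))
(np.float64(338.0), np.float64(66.0), np.int32(118), array([ 0.471 , -1.2832]), ((474.3244934082031, -1310.80810546875), (61.6522331237793, 433.6342468261719), 7.954919815063477))
(np.float64(
[... 575 characters left out ...]
), np.int32(175), array([0.4186, 0.1103]), ((420.48583984375, 112.25994873046875), (124.98939514160156, 37.346961975097656), 88.90802764892578))
(np.float64(173.0), np.float64(235.0), np.int32(146), array([0.7487, 0.3021]), ((751.286865234375, 303.9447021484375), (58.13593673706055, 65.8700180053711), 77.79430389404297))
(np.float64(215.0), np.float64(247.0), np.int32(269), array([0.582 , 0.3001]), ((582.0572509765625, 301.52655029296875), (37.22153854370117, 159.37527465820312), 8.82337760925293))
pen ((650.454833984375, 35.26001739501953), (182.9332733154297, 215.81802368164062), 4.392973899841309) [[550.9914  135.84596]
 [567.5224  -79.33802]
 [749.9183  -65.32593]
 [733.38727 149.85806]]
```

View pics/rack.png

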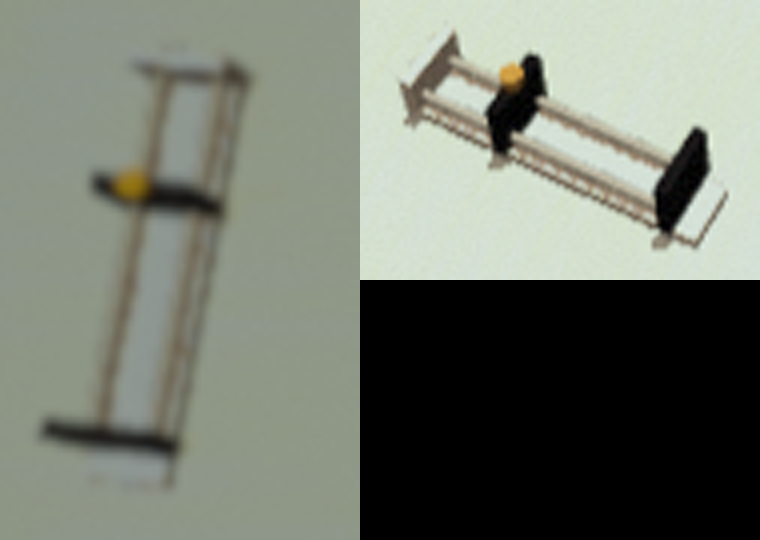

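View pics/bars.png

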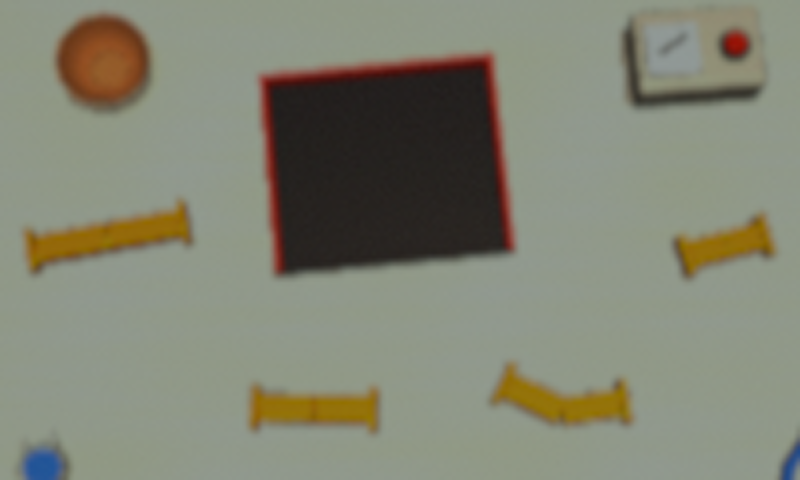

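The crop shows the black cheeks in the top image at about (107,181), with the brass stud, and at (98,223). The bars match the description: the bent one is a V at (286,219), and the straight ones are long, mid and short. Next I'll fit the cheek opening in both views.

```bash
cat > fit.py <<'E'
from h import *
from scipy.optimize import differential_evolution,minimize
V=[(r.camera("top"),(85,165,125,235)),(r.camera("side"),(170,270,245,335))]
S=6
obs=[]
for c,(a,b,e,f) in V:
    g=c["pixels"][b:f,a:e].astype(float).max(2);bg=np.median(g);obs.append(np.clip((bg-g)/(bg-np.percentile(g,1)),0,1))
W=[np.where(o>.62,1,np.where(o<.3,0,o)) for o in obs]
def box(x0,x1,yc,p,z0):
    c,s=np.cos(p[2]),np.sin(p[2])
    return np.array([(p[0]+x*c-y*s,p[1]+x*s+y*c,z) for x in(x0,x1) for y in(yc-.03,yc+.03) for z in(z0,.067)])
def ren(p):
    out=[]
    for (c,(a,b,e,f)),o in zip(V,obs):
        m=np.zeros((o.shape[0]*S,o.shape[1]*S),np.uint8)
        for x0,x1 in((-p[4],0),(p[3],p[3]+p[4])):
            q=topix(c,box(x0,x1,0,p,p[5]))
            q=(q-(a-.5,b-.5))*S
            cv2.fillConvexPoly(m,cv2.convexHull(q.round().astype(np.int32)),255)
        out.append(cv2.GaussianBlur(cv2.resize(m,o.shape[::-1],interpolation=cv2.INTER_AREA)/255.,(0,0),.6))
    return out
def cost(p):
    return sum(np.abs(m-w).sum() for m,w in zip(ren(p),W))
if __name__=="__main__":
  p0=toworld(V[0][0],[(98,222),(107,181)],.067);print(p0)
  d=p0[1]-p0[0];yaw=np.arctan2(d[1],d[0])
  B=[(p0[0][0]-.03,p0[0][0]+.03),(p0[0][1]-.03,p0[0][1]+.03),(yaw-.2,yaw+.2),(.08,.17),(.004,.016),(0,.03)]
  for seed in(0,1):
    R=differential_evolution(cost,B,seed=seed,maxiter=120,popsize=12);print(R.x.round(4),R.fun,sum(w.sum() for w in W))
  for o in np.linspace(.095,.155,13):
    q=R.x.copy();q[3]=o;print(o.round(3),minimize(lambda z:cost([*z[:3],o,*z[3:]]),np.delete(q,3),method="Nelder-Mead",options=dict(initial_simplex=np.delete(q,3)+np.vstack([np.zeros(5),np.diag([.004,.004,.03,.002,.005])]))).fun.round(1),end="; ")
  rows=[]
  for o,w,m in zip(obs,W,ren(R.x)):
    rows.append(cv2.resize(np.hstack([o,w,m]),None,fx=3.5,fy=3.5,interpolation=0))
  w=max(x.shape[1] for x in rows)
  cv2.imwrite("pics/fit.png",255*np.vstack([np.pad(x,((0,0),(0,w-x.shape[1]))) for x in rows]))
E
python3 fit.py
```

```text
[[0.42468467 0.5304506  0.067     ]
 [0.56923706 0.50793655 0.067     ]]
[ 0.4301  0.542  -0.1262  0.1378  0.0083  0.0035] 315.71592671532744 783.962239428231
[ 0.4297  0.5416 -0.1293  0.1386  0.0079  0.004 ] 313.68092640611076 783.962239428231
0.095 787.8; 0.1 787.6; 0.105 790.4; 0.11 757.9; 0.115 561.8; 0.12 494.5; 0.125 430.4; 0.13 370.8; 0.135 325.4; 0.14 317.9; 0.145 349.9; 0.15 431.5; 0.155 313.6; [ WARN:0@4.256] global loadsave.cpp:1063 imwrite_ Unsupported depth image for selected encoder is fallbacked to CV_8U.
```

View pics/fit.png

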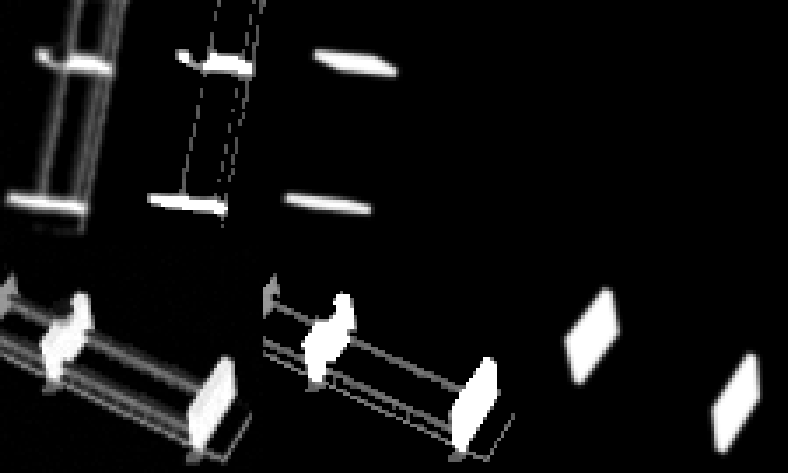

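The fitted opening is about 138 mm (135–140 mm), so the mid bar (115 mm) fits. The rejects are the long bar (150 mm) and the bent one. Next I'll fit precise poses for the bars and pen and write a move planner.

```bash
cat >> h.py <<'E'
from scipy.optimize import minimize
from scipy.spatial.transform import Rotation as Ro
def bx(cx,cy,w,l,h,a=0.):
    p=np.array([(sx*w/2,sy*l/2,z) for sx in(-1,1) for sy in(-1,1) for z in(0,h)]);c,s=np.cos(a),np.sin(a)
    return np.c_[cx+p[:,0]*c-p[:,1]*s,cy+p[:,0]*s+p[:,1]*c,p[:,2]]
def straight(L):
    return [bx(0,0,.026,L,.018)]+[bx(0,k*(L/2-.004),.04,.008,.02) for k in(-1,1)]
def bent():
    o=[];t=np.radians(17)
    for k in(1,-1):
        d=np.array([np.sin(t),k*np.cos(t)])
        for l0,l1,w,h in((0,.062,.026,.018),(.054,.062,.04,.02)):
            m=np.array([-.009,0])+d*(l0+l1)/2;o.append(bx(*m,w,l1-l0,h,-k*t))
    return o
def fitbar(parts,g,views):
    S=4;prep=[]
    for c in views:
        u,v=topix(c,[g[0],g[1],0])[0].astype(int);a,b=u-32,v-32
        prep.append((c,a,b,orange(c)[b:v+32,a:u+32]/255.))
    def cost(p):
        t=0;cc,ss=np.cos(p[2]),np.sin(p[2])
        for c,a,b,o in prep:
            m=np.zeros((o.shape[0]*S,o.shape[1]*S),np.uint8)
            for q in parts:
                w=np.c_[p[0]+q[:,0]*cc-q[:,1]*ss,p[1]+q[:,0]*ss+q[:,1]*cc,q[:,2]]
                cv2.fillConvexPoly(m,cv2.convexHull(((topix(c,w)-(a-.5,b-.5))*S).round().astype(np.int32)),255)
            t+=np.abs(cv2.resize(m,o.shape[::-1],interpolation=cv2.INTER_AREA)/255.-o).sum()
        return t
    g=np.array(g,float)
    for k in(1,.5,.2): 
        R=minimize(cost,g,method="Nelder-Mead",options=dict(initial_simplex=np.vstack([g,g+np.diag([.015*k,.015*k,.2*k])])));g=R.x
    return g.round(4),round(R.fun,1),[round(o.sum()) for *_,o in prep]
def plan(tgt,yaw,n,claw=None,cur=None):
    """n rows to tgt with tool-y at world angle yaw (deg, mod 180)"""
    s=r.read_state()
    p,R=(s["ee_pos"],Ro.from_quat(s["eef_rot"]))
    y=np.radians(yaw);ys=[np.array([np.cos(y+k),np.sin(y+k),0]) for k in(0,np.pi)]
    Y=max(ys,key=lambda v:v@R.as_matrix()[:,1]);Z=np.array([0,0,-1.]);T=Ro.from_matrix(np.c_[np.cross(Y,Z),Y,Z])
    w=(R.inv()*T).as_rotvec();step=Ro.from_rotvec(w/n)
    print("rot/row",(w/n/np.pi).round(4),"dist",np.linalg.norm(tgt-p).round(3))
    for i in range(n):
        print([float(v) for v in (R.inv().apply((np.array(tgt)-p)/n)/.2).round(3)],end=",");R=R*step
    print()
E
python3 - <<'E'
from h import *
c=r.camera("top");s=r.camera("side")
for vs in([c,s],[c],[s]):
    print(fitbar(straight(.15),(.583,.296,.17),vs),fitbar(straight(.115),(.42,.107,0),vs),fitbar(bent(),(.423,-.118,-.16),vs))
# pen interior floor corners in the top/side images: red-wall outline at z=.022
for v,(a,b,e,f) in((c,(205,125,280,192)),(s,(190,170,265,225))):
    h=cv2.cvtColor(v["pixels"],cv2.COLOR_RGB2HSV)[b:f,a:e]
    m=cv2.inRange(h,(0,130,60),(8,255,255))|cv2.inRange(h,(172,130,60),(180,255,255))
    y,x=np.where(m);w=toworld(v,np.c_[x+a,y+b],.022)[:,:2];R=cv2.minAreaRect((w*1000).astype(np.float32));print(R,cv2.boxPoints(R).round())
plan((.45,.42,.2),9.7,6);plan((.583,.294,.1),9.7,6)
E
```

```text
(array([0.5858, 0.296 , 0.1826]), np.float64(216.3), [248, 274]) (array([ 0.4215,  0.1035, -0.0203]), np.float64(173.5), [187, 194]) (array([ 0.424 , -0.122 , -0.1421]), np.float64(281.8), [197, 260])
(array([0.5874, 0.2913, 0.2008]), np.float64(117.9), [248]) (array([ 0.4261,  0.1054, -0.0363]), np.float64(87.1), [187]) (array([ 0.4236, -0.123 , -0.1409]), np.float64(93.9), [197])
(array([0.5853, 0.2949, 0.1694]), np.float64(93.3), [274]) (array([ 0.4217,  0.1033, -0.0011]), np.float64(87.0), [194]) (array([ 0.4235, -0.1239, -0.1578]), np.float64(186.8), [260])
((650.5540771484375, 35.05769348144531), (185.52178955078125, 217.42568969726562), 4.939085960388184) [[549. 135.]
 [567. -81.]
 [752. -65.]
 [734. 151.]]
((645.9513549804688, 48.21531677246094), (193.64727783203125, 237.54530334472656), 4.892093658447266) [[539. 158.]
 [560. -78.]
 [753. -62.]
 [732. 175.]]
rot/row [-0.      0.      0.0606] dist 0.344
[-0.273, -0.086, 0.019],[-0.284, -0.033, 0.019],[-0.286, 0.021, 0.019],[-0.276, 0.075, 0.019],[-0.257, 0.126, 0.019],[-0.229, 0.172, 0.019],
rot/row [-0.      0.      0.0606] dist 0.539
[-0.407, -0.16, 0.102],[-0.43, -0.08, 0.102],[-0.437, 0.003, 0.102],[-0.429, 0.086, 0.102],[-0.405, 0.165, 0.102],[-0.366, 0.239, 0.102],
```

```bash
python3 - <<'E'
s=open('h.py').read()
s=s.replace("prep.append((c,a,b,orange(c)[b:v+32,a:u+32]/255.))","""n,l,st,ce=cv2.connectedComponentsWithStats(orange(c));i=min((i for i in range(1,n) if st[i,4]>50),key=lambda i:np.hypot(*(ce[i]-(u,v))));prep.append((c,a,b,(l==i)[b:v+32,a:u+32]*1.))""")
open('h.py','w').write(s)
E
python3 - <<'E'
from h import *
c=r.camera("top");s=r.camera("side")
for vs in([c,s],[c],[s]):
    print(fitbar(straight(.15),(.583,.296,.17),vs),fitbar(straight(.115),(.42,.107,0),vs),fitbar(bent(),(.423,-.118,-.16),vs))
plan((.583,.294,.15),9.7,12)
E
```

```text
(array([0.5866, 0.2951, 0.1888]), np.float64(209.9), [248, 269]) (array([ 0.4224,  0.102 , -0.0045]), np.float64(166.3), [187, 170]) (array([ 0.4239, -0.1206, -0.1616]), np.float64(161.9), [198, 146])
(array([0.5874, 0.2913, 0.2008]), np.float64(117.9), [248]) (array([ 0.4261,  0.1054, -0.0363]), np.float64(87.1), [187]) (array([ 0.4236, -0.123 , -0.1409]), np.float64(92.9), [198])
(array([0.5857, 0.2952, 0.1882]), np.float64(87.6), [269]) (array([ 0.4217,  0.0981, -0.0128]), np.float64(74.9), [170]) (array([ 0.4244, -0.1231, -0.1385]), np.float64(65.1), [146])
rot/row [-0.     -0.      0.0303] dist 0.53
[-0.203, -0.08, 0.03],[-0.21, -0.06, 0.03],[-0.215, -0.04, 0.03],[-0.218, -0.019, 0.03],[-0.219, 0.002, 0.03],[-0.217, 0.022, 0.03],[-0.214, 0.043, 0.03],[-0.209, 0.063, 0.03],[-0.202, 0.083, 0.03],[-0.194, 0.102, 0.03],[-0.183, 0.119, 0.03],[-0.171, 0.136, 0.03],
```

```bash
cat >> h.py <<'E'
def overlay(fn,items,views):
    out=[]
    for parts,p in items:
        row=[]
        for c in views:
            u,v=topix(c,[p[0],p[1],0])[0].astype(int);a,b=u-32,v-25;F=6
            im=cv2.resize(c["pixels"][b:b+50,a:a+64],None,fx=F,fy=F,interpolation=0).copy()
            cc,ss=np.cos(p[2]),np.sin(p[2])
            for q in parts:
                w=np.c_[p[0]+q[:,0]*cc-q[:,1]*ss,p[1]+q[:,0]*ss+q[:,1]*cc,q[:,2]]
                cv2.polylines(im,[cv2.convexHull(((topix(c,w)-(a-.5,b-.5))*F).round().astype(np.int32))],True,(0,0,255))
            row.append(im)
        out.append(np.hstack(row))
    cv2.imwrite(fn,np.vstack(out)[:,:,::-1])
E
python3 - <<'E'
from h import *
c=r.camera("top");s=r.camera("side")
overlay("pics/ov.png",[(straight(.15),(.5857,.2952,.188)),(bent(),(.4239,-.122,-.15))],[c,s])
E
```

```text
(no output)
```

View pics/ov.png

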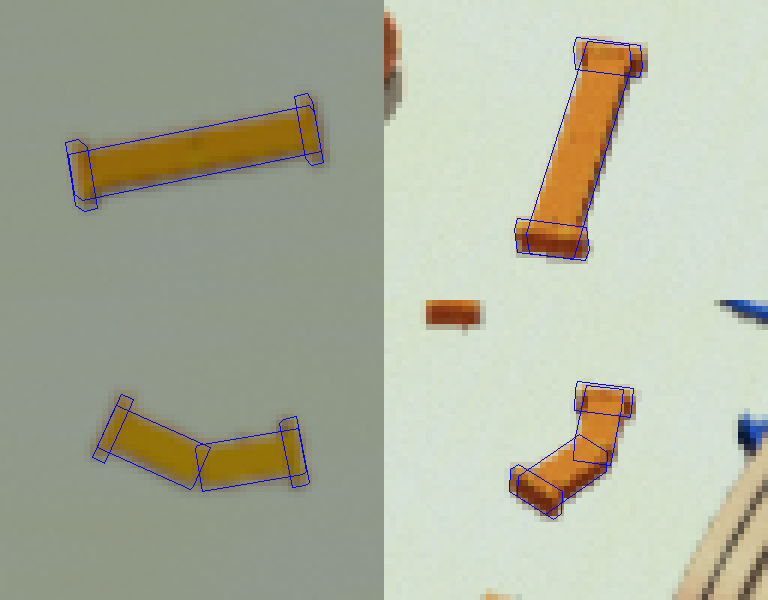

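Call:
play_rows --claw '[0.4,0.4,0.4,0.4,0.4,0.4]' --delta_pos '[[-0.203,-0.08,0.03],[-0.21,-0.06,0.03],[-0.215,-0.04,0.03],[-0.218,-0.019,0.03],[-0.219,0.002,0.03],[-0.217,0.022,0.03]]' --delta_rot '[[0,0,0.03],[0,0,0.03],[0,0,0.03],[0,0,0.03],[0,0,0.03],[0,0,0.03]]'

```text
time: 1.2
ee_pos: [0.3732, 0.4485, 0.1866]
eef_rot: [0.402, 0.915, 0.0, 0.0]
ft_force: [-0.6, -0.0, 0.8]
width: 0.0538
grip_force: 0.0
```

The overlay agrees within about 2 mm: the long bar is at (0.585, 0.295) with yaw 10.6°, and the bent one is at (0.424, -0.122) with yaw -8.6°. I'll carry on to the long bar.

```bash
python3 -c "
from h import *
plan((.585,.293,.05),10.6,8)"
```

```text
rot/row [ 0.     -0.      0.0222] dist 0.296
[-0.161, 0.032, 0.085],[-0.159, 0.043, 0.085],[-0.155, 0.054, 0.085],[-0.151, 0.065, 0.085],[-0.146, 0.075, 0.085],[-0.141, 0.085, 0.085],[-0.134, 0.095, 0.085],[-0.127, 0.104, 0.085],
```

Call:
play_rows --claw '[0.4,0.4,0.4,0.4,0.4,0.4,0.4,0.4]' --delta_pos '[[-0.161,0.032,0.085],[-0.159,0.043,0.085],[-0.155,0.054,0.085],[-0.151,0.065,0.085],[-0.146,0.075,0.085],[-0.141,0.085,0.085],[-0.134,0.095,0.085],[-0.127,0.104,0.085]]' --delta_rot '[[0,0,0.0222],[0,0,0.0222],[0,0,0.0222],[0,0,0.0222],[0,0,0.0222],[0,0,0.0222],[0,0,0.0222],[0,0,0.0222]]'

```text
time: 2.0
ee_pos: [0.5856, 0.2945, 0.05]
eef_rot: [0.638, 0.77, 0.0, -0.0]
ft_force: [-0.5, 1.3, 0.2]
width: 0.0521
grip_force: 0.0
```

```bash
python3 -c "
from h import *
s=r.read_state();print(s['ee_pos'],s['width']);
plan((.585,.293,.006),10.6,4)"
```

```text
[0.58558469 0.29448574 0.04996753] 0.05210231769586622
rot/row [ 0.     -0.      0.0001] dist 0.044
[-0.002, -0.001, 0.055],[-0.002, -0.001, 0.055],[-0.002, -0.001, 0.055],[-0.002, -0.001, 0.055],
```

Call:
play_rows --claw '[0.4,0.4,0.4,0.4,0.66,0.66,0.66,0.66]' --delta_pos '[[0,0,0.055],[0,0,0.055],[0,0,0.055],[0,0,0.055],[0,0,0],[0,0,0],[0,0,0],[0,0,0]]' --delta_rot '[[0,0,0],[0,0,0],[0,0,0],[0,0,0],[0,0,0],[0,0,0],[0,0,0],[0,0,0]]' --squeeze 3

```text
time: 2.8
ee_pos: [0.5849, 0.2955, 0.0073]
eef_rot: [0.637, 0.771, 0.001, 0.0]
ft_force: [0.1, 0.2, -0.8]
width: 0.0317
grip_force: 0.0
```

```bash
python3 -c "
from h import *
s=r.read_state();print(s['ee_pos'],s['width']);
plan((.487,.276,.006),2,8)"
```

```text
[0.58488675 0.29548375 0.00726461] 0.03171157572975681
rot/row [ 0.     -0.      0.0061] dist 0.1
[-0.0, -0.062, 0.001],[-0.002, -0.062, 0.001],[-0.003, -0.062, 0.001],[-0.004, -0.062, 0.001],[-0.005, -0.062, 0.001],[-0.006, -0.062, 0.001],[-0.008, -0.062, 0.001],[-0.009, -0.062, 0.001],
```

Call:
play_rows --claw '[0.66,0.66,0.66,0.66,0.66,0.66,0.66,0.66]' --delta_pos '[[0,-0.03,0.002],[0,-0.062,0.002],[-0.003,-0.062,0],[-0.004,-0.062,0],[-0.005,-0.062,0],[-0.006,-0.062,0],[-0.008,-0.062,0],[-0.009,-0.05,0]]' --delta_rot '[[0,0,0.006],[0,0,0.006],[0,0,0.006],[0,0,0.006],[0,0,0.006],[0,0,0.006],[0,0,0.006],[0,0,0.006]]'

```text
time: 3.6
ee_pos: [0.495, 0.2775, 0.0062]
eef_rot: [0.694, 0.72, 0.001, 0.0]
ft_force: [1.0, 0.7, 0.6]
width: 0.0299
grip_force: 0.8
```

Run:
```python
from h import *
s=r.read_state();print(s['ee_pos'],s['width'])
c=r.camera("top");v=r.camera("side")
print([ (o[0],o[1],o[2],o[3]) for o in blobs(c)])
for vs in([c],[v]):print(fitbar(straight(.15),(.49,.28,.03),vs))
```

```text
[0.49501022 0.2775279  0.00619042] 0.029894065628507886
[(np.float64(170.0), np.float64(135.0), np.int32(344), array([0.7554, 0.3007])), (np.float64(326.0), np.float64(181.0), np.int32(141), array([ 0.5644, -0.2774])), (np.float64(188.0), np.float64(202.0), np.int32(106), array([0.498 , 0.2283])), (np.float64(285.0), np.float64(220.0), np.int32(196), array([ 0.4238, -0.1217])), (np.float64(223.0), np.float64(222.0), np.int32(189), array([0.4221, 0.1043]))]
(array([ 0.5002,  0.277 , -0.0083]), np.float64(257.8), [106])
(array([0.6195, 0.0346, 0.6663]), np.float64(36.0), [36])
```

```bash
python3 -c "
from h import *
plan((.495,-.028,.006),3,24)"
```

```text
rot/row [-0.     -0.     -0.0002] dist 0.305
[-0.064, -0.002, -0.0],[-0.064, -0.002, -0.0],[-0.064, -0.002, -0.0],[-0.064, -0.002, -0.0],[-0.064, -0.002, -0.0],[-0.064, -0.002, -0.0],[-0.064, -0.002, -0.0],[-0.064, -0.002, -0.0],[-0.064, -0.003, -0.0],[-0.064, -0.003, -0.0],[-0.064, -0.003, -0.0],[-0.064, -0.003, -0.0],[-0.064, -0.003, -0.0],[-0.064, -0.003, -0.0],[-0.064, -0.003, -0.0],[-0.064, -0.003, -0.0],[-0.064, -0.003, -0.0],[-0.064, -0.003, -0.0],[-0.064, -0.003, -0.0],[-0.064, -0.003, -0.0],[-0.064, -0.003, -0.0],[-0.064, -0.003, -0.0],[-0.064, -0.003, -0.0],[-0.064, -0.003, -0.0],
```

Call:
play_rows --claw '[0.65,0.65,0.65,0.65,0.65,0.65,0.65,0.65]' --delta_pos '[[-0.064,-0.002,0],[-0.064,-0.002,0],[-0.064,-0.002,0],[-0.05,-0.002,0],[-0.05,-0.002,0],[-0.064,-0.002,0],[-0.064,-0.002,0],[-0.064,-0.002,0]]' --delta_rot '[[0,0,0],[0,0,0],[0,0,0],[0,0,0],[0,0,0],[0,0,0],[0,0,0],[0,0,0]]'

```text
time: 4.5
ee_pos: [0.496, 0.1795, 0.0058]
eef_rot: [0.694, 0.72, 0.0, -0.0]
ft_force: [0.1, 0.4, -0.2]
width: 0.0306
grip_force: 0.3
```

Run:
```python
from h import *
c=r.camera("top")
print([ (o[0],o[1],o[2],o[3]) for o in blobs(c)])
plan((.495,-.028,.006),3,16)
```

```text
[(np.float64(170.0), np.float64(135.0), np.int32(343), array([0.7553, 0.3006])), (np.float64(326.0), np.float64(181.0), np.int32(141), array([ 0.5644, -0.2774])), (np.float64(285.0), np.float64(220.0), np.int32(197), array([ 0.4238, -0.1217])), (np.float64(225.0), np.float64(222.0), np.int32(169), array([0.4218, 0.0964]))]
rot/row [-0.      0.     -0.0003] dist 0.205
[-0.064, -0.003, -0.0],[-0.064, -0.003, -0.0],[-0.064, -0.003, -0.0],[-0.064, -0.003, -0.0],[-0.064, -0.003, -0.0],[-0.064, -0.003, -0.0],[-0.064, -0.003, -0.0],[-0.064, -0.003, -0.0],[-0.064, -0.003, -0.0],[-0.064, -0.003, -0.0],[-0.064, -0.003, -0.0],[-0.064, -0.003, -0.0],[-0.064, -0.003, -0.0],[-0.064, -0.004, -0.0],[-0.064, -0.004, -0.0],[-0.064, -0.004, -0.0],
```

Call:
play_rows --claw '[0.65,0.65,0.65,0.65,0.65,0.65,0.65,0.65]' --delta_pos '[[-0.064,-0.003,0],[-0.064,-0.003,0],[-0.064,-0.003,0],[-0.064,-0.003,0],[-0.064,-0.003,0],[-0.064,-0.003,0],[-0.064,-0.003,0],[-0.064,-0.003,0]]' --delta_rot '[[0,0,0],[0,0,0],[0,0,0],[0,0,0],[0,0,0],[0,0,0],[0,0,0],[0,0,0]]'

```text
time: 5.35
ee_pos: [0.495, 0.077, 0.0058]
eef_rot: [0.694, 0.72, 0.0, -0.0]
ft_force: [0.5, 1.1, -0.0]
width: 0.0303
grip_force: 0.6
```

Run:
```python
from h import *
a=r.camera("top")["pixels"][115:255,140:330];b=r.camera("side")["pixels"][130:290,170:330]
a=cv2.resize(a,None,fx=2,fy=2);b=cv2.resize(b,None,fx=2,fy=2);im=np.zeros((320,700,3),np.uint8);im[:280,:380]=a;im[:,380:]=b
cv2.imwrite("pics/m1.png",im[:,:,::-1])
```

```text
(no output)
```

View pics/m1.png

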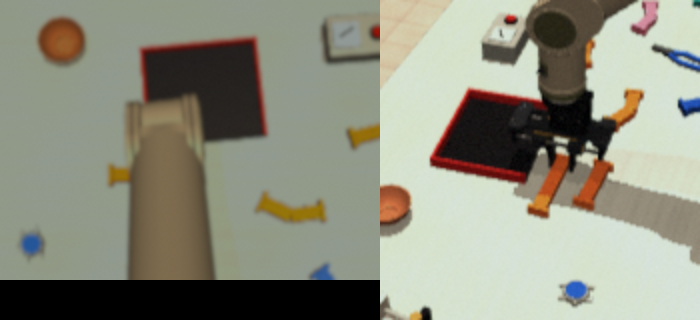

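The long bar is trailing in the cage: its left cap is at crop (540,205). The mid bar at (600,180) and the bent bar at (630,105) are undisturbed.

Call:
play_rows --claw '[0.65,0.65,0.65,0.65,0.65,0.65,0.65,0.65]' --delta_pos '[[-0.066,-0.003,0],[-0.066,-0.003,0],[-0.066,-0.003,0],[-0.066,-0.003,0],[-0.066,-0.003,0],[-0.066,-0.003,0],[-0.066,-0.003,0],[-0.064,-0.003,0]]' --delta_rot '[[0,0,0],[0,0,0],[0,0,0],[0,0,0],[0,0,0],[0,0,0],[0,0,0],[0,0,0]]'

```text
time: 6.25
ee_pos: [0.4941, -0.0284, 0.0057]
eef_rot: [0.694, 0.72, -0.0, -0.0]
ft_force: [-0.1, 0.3, -0.4]
width: 0.0305
grip_force: 0.3
```

Call:
play_rows --claw '[0.64,0.64,0.64,0.64,0.64,0.64]' --delta_pos '[[0.055,0.002,0],[0.055,0.002,0],[0.055,0.002,0],[0.055,0.002,0],[0.055,0.002,0],[0,0,0]]' --delta_rot '[[0,0,0],[0,0,0],[0,0,0],[0,0,0],[0,0,0],[0,0,0]]'

```text
time: 6.85
ee_pos: [0.4941, 0.0301, 0.0057]
eef_rot: [0.693, 0.721, 0.0, -0.0]
ft_force: [-0.5, 0.0, -0.7]
width: 0.0313
grip_force: 0.0
```

Run:
```python
from h import *
s=r.read_state();print(s['ee_pos'],s['width'],s['ft_force'])
v=r.camera("side");c=r.camera("top")
for o in blobs(v):print(o)
print([o[:4] for o in blobs(c)])
plan((.690,.040,.006),4.9,16)
```

```text
[0.49412594 0.03014894 0.00569562] 0.031339523520918976 [-0.54539042  0.02857466 -0.67349628]
(np.float64(351.0), np.float64(44.0), np.int32(99), array([ 0.4516, -1.6558]), ((442.51824951171875, -1651.5692138671875), (75.05921936035156, 408.6796875), 6.549672603607178))
(np.float64(339.0), np.float64(49.0), np.int32(142), array([ 0.5163, -1.5513]), ((511.3464050292969, -1546.1097412109375), (66.90005493164062, 516.6135864257812), 9.293323516845703))
(np.float64(27.0), np.float64(120.0), np.int32(90), array([ 1.8281, -0.1506]), ((1826.7230224609375, -155.35440063476562), (41.49959182739258, 182.85353088378906), 1.26043701171875))
(np.float64(295.0), np.float64(181.0), np.int32(93), array([ 0.4159, -0.1343]), ((412.9237060546875, -127.41996765136719), (31.398521423339844, 102.39405822753906), 8.434186935424805))
(np.float64(273.0), np.float64(227.0), np.int32(68), array([0.4195, 0.1445]), ((422.4418029785156, 136.43478393554688), (36.81514358520508, 57.00084686279297), 2.5238759517669678))
(np.float64(173.0), np.float64(235.0), np.int32(153), array([0.7493, 0.3012]), ((751.5050048828125, 299.639404296875), (68.46372985839844, 63.52988815307617), 57.06748962402344))
[(np.float64(170.0), np.float64(135.0), np.int32(344), array([0.7554, 0.3007])), (np.float64(326.0), np.float64(181.0), np.int32(143), array([ 0.5645, -0.2778])), (np.float64(285.0), np.float64(220.0), np.int32(196), array([ 0.4238, -0.1217])), (np.float64(214.0), np.float64(222.0), np.int32(85), array([0.423 , 0.1362]))]
rot/row [-0.      0.     -0.0009] dist 0.196
[0.001, 0.061, -0.0],[0.001, 0.061, -0.0],[0.001, 0.061, -0.0],[0.001, 0.061, -0.0],[0.001, 0.061, -0.0],[0.0, 0.061, -0.0],[0.0, 0.061, -0.0],[0.0, 0.061, -0.0],[-0.0, 0.061, -0.0],[-0.0, 0.061, -0.0],[-0.0, 0.061, -0.0],[-0.001, 0.061, -0.0],[-0.001, 0.061, -0.0],[-0.001, 0.061, -0.0],[-0.001, 0.061, -0.0],[-0.001, 0.061, -0.0],
```

Call:
play_rows --claw '[0.64,0.64,0.64,0.64,0.64,0.64,0.64,0.64]' --delta_pos '[[0,0.03,0],[0,0.061,0],[0,0.061,0],[0,0.061,0],[0,0.061,0],[0,0.061,0],[0,0.061,0],[0,0.061,0]]' --delta_rot '[[0,0,-0.001],[0,0,-0.001],[0,0,-0.001],[0,0,-0.001],[0,0,-0.001],[0,0,-0.001],[0,0,-0.001],[0,0,-0.001]]'

```text
time: 7.75
ee_pos: [0.5859, 0.0315, 0.0055]
eef_rot: [0.685, 0.729, -0.0, -0.0]
ft_force: [-2.1, -0.1, 1.6]
width: 0.0312
grip_force: 0.9
```

Call:
play_rows --claw '[0.64,0.64,0.64,0.64,0.64,0.64,0.64,0.64]' --delta_pos '[[0,0.061,0],[0,0.061,0],[0,0.061,0],[0,0.061,0],[0,0.061,0],[0,0.061,0],[0,0.061,0],[0,0.061,0]]' --delta_rot '[[0,0,-0.001],[0,0,-0.001],[0,0,-0.001],[0,0,-0.001],[0,0,-0.001],[0,0,-0.001],[0,0,-0.001],[0,0,-0.001]]'

```text
time: 8.55
ee_pos: [0.6831, 0.0386, 0.0054]
eef_rot: [0.675, 0.737, -0.0, -0.0]
ft_force: [-2.0, -0.6, 0.9]
width: 0.0314
grip_force: 0.9
```

Run:
```python
from h import *
s=r.read_state();print(s['ee_pos'],s['width'],s['ft_force'])
a=r.camera("top")["pixels"][115:255,140:330];b=r.camera("side")["pixels"][130:290,170:330]
a=cv2.resize(a,None,fx=2,fy=2);b=cv2.resize(b,None,fx=2,fy=2);im=np.zeros((320,700,3),np.uint8);im[:280,:380]=a;im[:,380:]=b
cv2.imwrite("pics/m2.png",im[:,:,::-1])
```

```text
[0.68314969 0.03863646 0.0054408 ] 0.03139215350376531 [-1.9538975  -0.59308791  0.87450412]
```

View pics/m2.png

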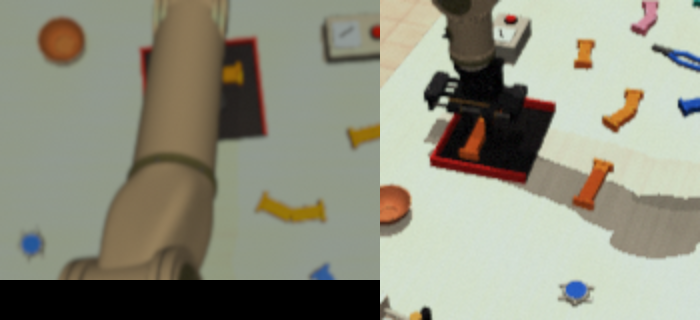

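The long bar is inside the pen at crop (475,135). Now I'll release it and lift, then go to the bent bar.

Call:
play_rows --claw '[0.45,0.45,0.45,0.4,0.4,0.4,0.4]' --delta_pos '[[0,0,0],[0,0,0],[0,0,0],[0,0,-0.1],[0,0,-0.15],[0,0,-0.15],[0,0,0]]' --delta_rot '[[0,0,0],[0,0,0],[0,0,0],[0,0,0],[0,0,0],[0,0,0],[0,0,0]]'

```text
time: 9.35
ee_pos: [0.6851, 0.0394, 0.0907]
eef_rot: [0.675, 0.737, 0.003, 0.002]
ft_force: [0.7, 0.1, 1.5]
width: 0.0521
grip_force: 0.0
```

```bash
python3 -c "
from h import *
print(r.read_state()['ee_pos'])
plan((.429,-.091,.05),-25.6,8)"
```

```text
[0.68512478 0.03941705 0.09072348]
rot/row [ 0.0003 -0.0001  0.0213] dist 0.29
[-0.067, -0.167, 0.024],[-0.078, -0.162, 0.024],[-0.089, -0.156, 0.025],[-0.099, -0.15, 0.025],[-0.109, -0.143, 0.025],[-0.118, -0.135, 0.025],[-0.127, -0.127, 0.025],[-0.135, -0.118, 0.025],
```

Call:
play_rows --claw '[0.4,0.4,0.4,0.4,0.4,0.4,0.4,0.4]' --delta_pos '[[-0.067,-0.167,0.024],[-0.078,-0.162,0.024],[-0.089,-0.156,0.025],[-0.099,-0.15,0.025],[-0.109,-0.143,0.025],[-0.118,-0.135,0.025],[-0.127,-0.127,0.025],[-0.135,-0.118,0.025]]' --delta_rot '[[0,0,0.0213],[0,0,0.0213],[0,0,0.0213],[0,0,0.0213],[0,0,0.0213],[0,0,0.0213],[0,0,0.0213],[0,0,0.0213]]'

```text
time: 10.15
ee_pos: [0.425, -0.0912, 0.0456]
eef_rot: [0.847, 0.532, 0.0, -0.0]
ft_force: [-0.2, -0.7, 0.0]
width: 0.0525
grip_force: 0.0
```

```bash
python3 -c "
from h import *
print(r.read_state()['ee_pos'])
plan((.429,-.091,.006),-25.6,4)"
```

```text
[ 0.42496015 -0.09124939  0.04559452]
rot/row [-0.     -0.     -0.0002] dist 0.04
[0.002, 0.004, 0.049],[0.002, 0.004, 0.049],[0.002, 0.004, 0.049],[0.002, 0.004, 0.049],
```

Call:
play_rows --claw '[0.4,0.4,0.4,0.4,0.65,0.65,0.65,0.65]' --delta_pos '[[0.002,0.004,0.049],[0.002,0.004,0.049],[0.002,0.004,0.049],[0.002,0.004,0.049],[0,0,0],[0,0,0],[0,0,0],[0,0,0]]' --delta_rot '[[0,0,0],[0,0,0],[0,0,0],[0,0,0],[0,0,0],[0,0,0],[0,0,0],[0,0,0]]'

```text
time: 10.95
ee_pos: [0.4306, -0.0909, 0.0072]
eef_rot: [0.846, 0.533, 0.0, 0.0]
ft_force: [-0.0, -0.5, 0.7]
width: 0.0324
grip_force: 0.0
```

```bash
python3 -c "
from h import *
s=r.read_state();print(s['ee_pos'],s['width'],s['grip_force'],[o[:4] for o in blobs(r.camera('top'))])
plan((.50,-.06,.006),-12,8)"
```

```text
[ 0.43059192 -0.0908938   0.00722024] 0.03239585326403019 0.0 [(np.float64(170.0), np.float64(135.0), np.int32(344), array([0.7554, 0.3007])), (np.float64(240.0), np.float64(152.0), np.int32(338), array([0.6815, 0.0371])), (np.float64(326.0), np.float64(181.0), np.int32(142), array([ 0.5645, -0.278 ])), (np.float64(223.0), np.float64(222.0), np.int32(185), array([0.4218, 0.1044]))]
rot/row [ 0.     -0.     -0.0095] dist 0.076
[0.036, 0.031, 0.001],[0.035, 0.032, 0.001],[0.034, 0.033, 0.001],[0.033, 0.034, 0.001],[0.032, 0.035, 0.001],[0.031, 0.036, 0.001],[0.03, 0.037, 0.001],[0.029, 0.038, 0.001],
```

Call:
play_rows --claw '[0.65,0.65,0.65,0.65,0.65,0.65,0.65,0.65]' --delta_pos '[[0.036,0.031,0.001],[0.035,0.032,0.001],[0.034,0.033,0.001],[0.033,0.034,0.001],[0.032,0.035,0.001],[0.031,0.036,0.001],[0.03,0.037,0],[0.029,0.038,0]]' --delta_rot '[[0,0,-0.0095],[0,0,-0.0095],[0,0,-0.0095],[0,0,-0.0095],[0,0,-0.0095],[0,0,-0.0095],[0,0,-0.0095],[0,0,-0.0095]]'

```text
time: 11.8
ee_pos: [0.5006, -0.06, 0.0057]
eef_rot: [0.776, 0.631, 0.0, -0.0]
ft_force: [-1.6, -0.9, 0.7]
width: 0.0304
grip_force: 0.9
```

```bash
python3 -c "
from h import *
s=r.read_state();print(s['ee_pos'],s['width'],s['grip_force'],[o[:4] for o in blobs(r.camera('top'))][1:],[o[:4] for o in blobs(r.camera('side'))])
plan((.503,.055,.006),-9,9)"
```

```text
[ 0.50063021 -0.06004197  0.00565888] 0.030418474840683392 0.9208700858289376 [(np.float64(240.0), np.float64(152.0), np.int32(335), array([0.6814, 0.0374])), (np.float64(326.0), np.float64(181.0), np.int32(143), array([ 0.5645, -0.2778])), (np.float64(223.0), np.float64(222.0), np.int32(198), array([0.4217, 0.1018]))] [(np.float64(340.0), np.float64(44.0), np.int32(87), array([ 0.5245, -1.6266])), (np.float64(28.0), np.float64(119.0), np.int32(66), array([ 1.8302, -0.1592])), (np.float64(220.0), np.float64(194.0), np.int32(193), array([0.6791, 0.0393])), (np.float64(276.0), np.float64(222.0), np.int32(152), array([0.4198, 0.1149])), (np.float64(173.0), np.float64(235.0), np.int32(146), array([0.7475, 0.3008]))]
rot/row [ 0.     -0.     -0.0017] dist 0.115
[0.063, -0.012, -0.0],[0.063, -0.012, -0.0],[0.063, -0.011, -0.0],[0.063, -0.011, -0.0],[0.063, -0.011, -0.0],[0.063, -0.01, -0.0],[0.063, -0.01, -0.0],[0.063, -0.01, -0.0],[0.063, -0.009, -0.0],
```

Call:
play_rows --claw '[0.65,0.65,0.65,0.65,0.65,0.65,0.65,0.65]' --delta_pos '[[0.063,-0.012,0],[0.063,-0.012,0],[0.063,-0.011,0],[0.063,-0.011,0],[0.063,-0.011,0],[0.063,-0.01,0],[0.063,-0.01,0],[0.063,-0.01,0]]' --delta_rot '[[0,0,-0.002],[0,0,-0.002],[0,0,-0.002],[0,0,-0.002],[0,0,-0.002],[0,0,-0.002],[0,0,-0.002],[0,0,-0.002]]'

```text
time: 12.7
ee_pos: [0.5014, 0.043, 0.0057]
eef_rot: [0.761, 0.649, 0.0, -0.0]
ft_force: [-0.1, -1.2, -0.4]
width: 0.0306
grip_force: 0.2
```

Run:
```python
from h import *
s=r.read_state();print(s['ee_pos'],s['width'],s['ft_force'])
a=r.camera("top")["pixels"][115:255,140:330];b=r.camera("side")["pixels"][130:290,170:330]
a=cv2.resize(a,None,fx=2,fy=2);b=cv2.resize(b,None,fx=2,fy=2);im=np.zeros((320,700,3),np.uint8);im[:280,:380]=a;im[:,380:]=b
cv2.imwrite("pics/m3.png",im[:,:,::-1])
plan((.607,.055,.006),-8,8)
```

```text
[0.50144946 0.04303328 0.00572709] 0.030605604708744467 [-0.13071321 -1.22778979 -0.35979566]
rot/row [-0.     -0.     -0.0006] dist 0.106
[0.017, 0.064, -0.0],[0.017, 0.064, -0.0],[0.017, 0.064, -0.0],[0.016, 0.064, -0.0],[0.016, 0.064, -0.0],[0.016, 0.064, -0.0],[0.016, 0.064, -0.0],[0.016, 0.064, -0.0],
```

View pics/m3.png

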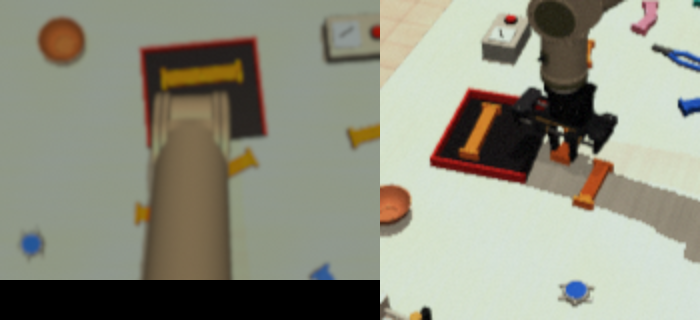

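The long bar lies wholly in the pen at (200,75). The bent bar is in front of the mouth, with its right cap at crop (248,160). The mid bar hasn't moved. Now I'll push the bent one in.

Call:
play_rows --claw '[0.65,0.65,0.65,0.65,0.65,0.65,0.65,0.65]' --delta_pos '[[0.017,0.064,0],[0.017,0.064,0],[0.017,0.064,0],[0.016,0.064,0],[0.016,0.064,0],[0.016,0.064,0],[0.016,0.064,0],[0.016,0.064,0]]' --delta_rot '[[0,0,0],[0,0,0],[0,0,0],[0,0,0],[0,0,0],[0,0,0],[0,0,0],[0,0,0]]'

```text
time: 13.6
ee_pos: [0.607, 0.051, 0.0057]
eef_rot: [0.761, 0.649, -0.0, -0.0]
ft_force: [-1.6, -0.8, 2.4]
width: 0.0304
grip_force: 1.4
```

Call:
play_rows --claw '[0.5,0.5,0.5,0.45,0.4,0.4]' --delta_pos '[[0,0,0],[0,0,0],[0,0,0],[0,0,-0.1],[0,0,-0.2],[0,0,-0.2]]' --delta_rot '[[0,0,0],[0,0,0],[0,0,0],[0,0,0],[0,0,0],[0,0,0]]'

```text
time: 14.2
ee_pos: [0.6055, 0.0514, 0.1064]
eef_rot: [0.761, 0.649, -0.001, -0.0]
ft_force: [0.9, 0.7, 0.5]
width: 0.051
grip_force: 0.0
```

Call:
play_rows --claw '[0.4,0.4,0.4,0.4,0.4,0.4,0.4,0.4]' --delta_pos '[[-0.1,-0.12,-0.05],[-0.15,-0.12,-0.05],[-0.18,-0.1,-0.05],[-0.18,-0.1,0],[-0.18,-0.1,0],[-0.18,-0.1,0],[-0.1,-0.05,0],[0,0,0]]' --delta_rot '[[0,0,0],[0,0,0],[0,0,0],[0,0,0],[0,0,0],[0,0,0],[0,0,0],[0,0,0]]'

```text
time: 15.0
ee_pos: [0.4344, -0.1404, 0.1357]
eef_rot: [0.762, 0.647, 0.001, -0.0]
ft_force: [0.9, 0.9, 0.5]
width: 0.0524
grip_force: 0.0
```

Run:
```python
from h import *
s=r.read_state();print(s['ee_pos'],s['time'])
c=r.camera("top");v=r.camera("side")
print([o[:4] for o in blobs(c)])
L=fitbar(straight(.15),(.683,.038,.08),[c]);B=fitbar(bent(),(.606,.025,0),[c]);M=fitbar(straight(.115),(.4235,.103,-.02),[c]);print(L,B,M)
o=np.array([.556,.0265]);t=.085;R=np.array([[np.cos(t),np.sin(t)],[-np.sin(t),np.cos(t)]])
for parts,p in((straight(.15),L[0]),(bent(),B[0])):
    q=np.vstack(parts)[:,:2];cc,ss=np.cos(p[2]),np.sin(p[2]);w=np.c_[p[0]+q[:,0]*cc-q[:,1]*ss,p[1]+q[:,0]*ss+q[:,1]*cc]
    k=(w-o)@R.T;print("pen extents",k.min(0),k.max(0))
a=c["pixels"][115:255,100:345];a=cv2.resize(a,None,fx=3,fy=3);cv2.imwrite("pics/m4.png",a[:,:,::-1])
```

```text
[ 0.43442238 -0.14036128  0.13566782] 15.0
[(np.float64(170.0), np.float64(135.0), np.int32(343), array([0.7555, 0.3006])), (np.float64(240.0), np.float64(152.0), np.int32(333), array([0.6814, 0.0374])), (np.float64(248.0), np.float64(171.0), np.int32(285), array([0.6063, 0.0098])), (np.float64(223.0), np.float64(222.0), np.int32(186), array([0.4219, 0.1044]))]
(array([0.6845, 0.0379, 0.0808]), np.float64(33.9), [333]) (array([0.6082, 0.0101, 0.0785]), np.float64(24.6), [285]) (array([ 0.4229,  0.1037, -0.0466]), np.float64(87.5), [186])
pen extents [ 0.10868908 -0.07463385] [0.14931873 0.07553283]
pen extents [ 0.029163   -0.08584441] [0.07921914 0.0444295 ]
```

View pics/m4.png

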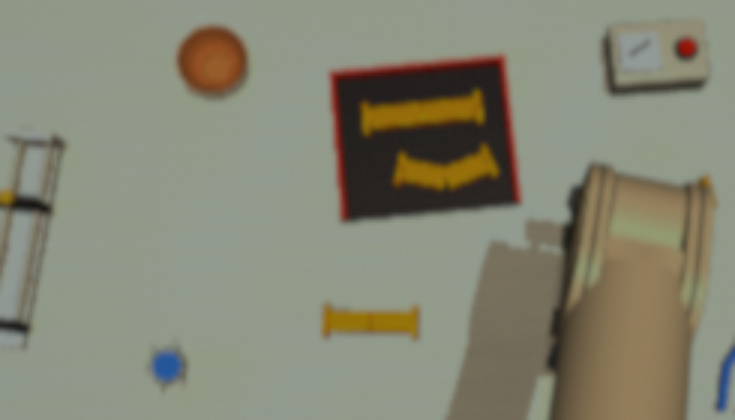

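Both rejects lie fully inside the pen: the long bar at (423,112) and the bent bar at (445,170), at least 19 mm from the walls and 29 mm in from the mouth. The mid bar is where it was, and the robot is clear. Handing in.

```bash
python3 -c "
from bench import r
print(r.close_job())"
```

```text
the job is handed in; nothing more can be done
None
```

The job is handed in: I measured the rack opening at about 138 mm, so the rejects were the long bar (150 mm) and the bent bar, both now fully inside the red pen after 15 s; nothing else was touched, though the arm hid the short bar in my last view.

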